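Stow the engine and snap the drawer lock cap on

ROBOT

A 6-joint arm with a two-finger parallel gripper is mounted at the origin on the work surface. World frame = base frame: x ahead of the robot, y to its left, z up, the work surface at z = 0. Lengths are in m, angles in rad, forces in N, time in s.
With the tool pointing down it reaches from about 0.35 to 0.875 m from the base axis. Payload 15.5 kg.
Tool frame: the origin (TCP) lies at the very end of the fingers, on their centre line; the grasp point (between the pads) lies 19 mm behind it; z points along the fingers, y is the line along which they close (so a half turn about z gives the same grasp; the last joint's range is limited). The gripper opens to 85 mm and grips with 20 to 120 N. Pads are 22 mm wide; open, the fingers measure 114 mm over their backs; the gripper's body (76 mm by 85 mm) begins 54 mm behind the grasp point. The pads swing forward as they close: fully open they stand 13 mm farther back than shut.
Start: joints at [1.23, 0.494, 1.345, -0, 1.302, -0.096], TCP at [0.152, 0.606, 0.231] pointing down, gripper open.
Joint ranges: [-2.91, 2.91], [-0.82, 2.16], [0.22, 2.67], [-1.22, 4.37], [0.12, 2.79], [-3.08, 3.08]. Speed limits (rad/s): [1.89, 1.89, 2.57, 3.01, 3.01, 3.01].

INTERFACE

Orientations are given as a 3x3 rotation matrix whose columns are the frame's x, y, z axes.
In Python, from workcell import telemetry, cams, robot gives the robot as it stands.
- The arm moves only by the shell command python3 -m pendant 'ROWS' [FORCE]. ROWS is JSON, a list of rows, each a list of 7 numbers: the opening in per cent of the stroke, from 0 (shut) to 100 (fully open), then the shift along the tool's x, y, z in mm, then the turn, a rotation vector about the tool's x, y, z in rad. A call has 1 to 20 rows; each row is the pose to reach, as a shift and turn from the pose commanded when the call began, along the tool's axes at that moment; what a row does not reach only later rows make up. A row lasts 1/10 s, in which the tool goes at most 50 mm and 8.59 degrees, less where a joint would pass 70% of its speed; a pose out of reach is approached as far as the arm can. A call with a gripper value outside its range is refused whole. The fingers move at their own pace and stop on an object; FORCE is the grip in N (left out, the last holds). Time passes only in rows, so rows that repeat a pose let the fingers close. It gives the time, the measured TCP pose, the force, the opening and the grip force at its end, in the units of the state.
- telemetry.get_state(): the state, without advancing time (a new reading comes with each control period).
- cams.get_image(name): name is "scene" or "top" or "wrist"; returns (picture, depth): 420x560x3 uint8, red, green, blue; 420x560 float32, m along the optical axis (not along the pixel's ray), 0 where there is no reading.
- cams.camera_params(name): a dict with "K" (3x3 intrinsics, pixels), "rvec" (rotation vector, rad) and "tvec" (3), from world to camera coordinates, as OpenCV has them. Camera axes: x right, y down, z forward; pixel columns grow to the right and rows downward; lengths in m; the calibration is good to about 2 mm. A picture is of the moment at which its call begins: read the wrist's pose just before it. camera_params takes no time and is no camera call; for the wrist camera it gives the pose at the moment of the call.
- robot.job_done(): hands the job in; it is judged then, once.
The state is a dict: "t": time; "q": joint angles; "joint_vel": joint speeds; "effort": joint torques, N m; "tcp_pos": TCP position; "ee_rot": TCP orientation; "wrist_force": force on the tool from outside, world axes, zero at the start; "torque": the same for the moment, N m; "finger_gap": finger opening in m; "grasp_force": force on a finger pad.
Only numpy, scipy, OpenCV 4.12 (cv2) and the standard library are available. Lean on these libraries where they do the work, as an engineer would, in place of code of your own. Each camera call takes 0.05 s, during which the arm holds its last target. There are 200 camera calls.

TASK

Put the green tinplate engine into the open drawer and slide the drawer fully shut. Then lock it: set the red cap mouth down over the steel stud in front of the drawer's brass ear and press until it clicks home, then keep pressing so that the sprung black washer under the cap stays squeezed more than half-way, and finish like that, with the gripper still on the cap and pressing. Leave the other models and the jar where they stand.

Things in the scene. Friction and masses are not known exactly. Their poses are not given: they have to be found in the camera images.
- engine: Loose faded-green tinplate engine, 96 long x 32 wide x 46 high mm, about 0.16 kg. Origin: centre of its underside; x along its length towards the chimney, z up. The middle 46 mm has flat tank sides 30 mm apart, 14 to 34 mm above the underside: grip it there, across. Boiler top 39 mm, chimney and red cab roof 46 mm high.
- unit: Fixed low wooden drawer unit. Housing 180 deep (x) x 200 wide (y) x 74 high mm; origin: centre of the housing's underside on the bench; -x is its front, where the drawer comes out towards the robot. Beside it on the -y side a dark steel ledge, 6 mm thick, spans x -180 to -30, y -180 to -100 mm and carries the stud at x -126, y -140 mm.
- drawer (a joint): Slide of the drawer in the unit: 0 shut, grows as it is pulled out along the unit's -x (m), at most 0.15; about 1.5 N of friction, stays where left.
- drawer_floor (a point): Middle of the drawer's inner floor, 14 mm above the bench; moves with the drawer; axes as the unit's. Tray inside: 150 (x) x 162 (y) mm, walls 40 mm high, 54 mm clear height under the housing's top. When open, the tray is uncovered from 75 mm in front (-x) of this point back to the housing's front edge, which is at unit x = -90 mm.
- drawer_front (a point): Middle of the top edge of the drawer's wooden front, on its outer (-x) face, 71 mm above the bench; moves with the drawer, at unit x -102 mm when shut. Front: 12 thick, 200 wide, 60 high mm. In its middle 68 mm a brass bar handle stands 26 mm out, 17 mm lower. On the -y side a brass ear continues it to 178 mm out, 30 to 46 mm above the bench, passing over the stud. Push the face to shut it.
- cap: Loose red snap cap, 30 g, standing mouth down at the start. Round skirt 29 mm diameter, 23 mm high, open below, with a round grip knob 18 mm diameter and 24 mm high on top (total 47 mm). Origin: centre of its mouth (underside); z up through the knob. Inside: 19 mm deep, 23 mm bore, with a bead at the mouth that narrows it to 19 mm.
- stud_tip (a point): Top of the 16 mm steel stud, 27 mm above the bench; axes as the unit's. Four sprung brass nubs ring it. Drawer shut, the ear's face is 24 mm behind (+x) its axis: close the fingers along unit y. The cap's bead meets the nubs with the mouth 6 mm below this point, needs 11 to 15 N, and clicks (force drops) at 9 to 10 mm. The mouth meets the washer at 13 mm; washer flat: 17 mm.
- washer (a joint): Squeeze of the sprung black washer round the stud's foot, 31 mm diameter: 0 free, 0.004 m flat. Its spring takes about 7.5 N at 0.002 and 13.5 N at 0.004.
- shed: Bystander: brown wooden goods shed model, 120 x 90 x 100 mm; origin: centre of its underside.
- crane: Bystander: silver aluminium loading crane model on an 80 mm square foot, 165 mm high, jib 90 mm along its x; origin: centre of its underside.
- clock: Bystander: cream porcelain station clock model, foot 52 mm diameter, 126 mm high; origin: centre of its underside.
- wagon: Bystander: grey open goods wagon, 90 x 34 x 38 mm; origin: centre of its underside.
- jar: Bystander: amber jar, 52 mm diameter, 70 mm high; origin: centre of its underside.
There are look-alikes about, which are no part of the job. Leave any blue or white look-alike of the engine alone.

How it is judged:
On the way, in this order (a step that is already met when the one before it is completed fails the run):
1. the engine lies in the open drawer, let go (x of engine in the frame of drawer_floor between -0.085 and 0.085 m and y of engine in the frame of drawer_floor between -0.09 and 0.09 m and z of engine in the frame of drawer_floor between -0.006 and 0.03 m and value of joint drawer above 0.02 m and contact force between the fingers and engine below 0.05 N), for 0.2 s.
2. the drawer is shut with the engine in it, the cap not yet on (x of engine in the frame of drawer_floor between -0.085 and 0.085 m and y of engine in the frame of drawer_floor between -0.09 and 0.09 m and z of engine in the frame of drawer_floor between -0.006 and 0.03 m and value of joint drawer below 0.006 m), for 0.2 s.
3. the cap has clicked over the stud's nubs (horizontal distance between cap and stud_tip below 0.004 m and z of cap in the frame of stud_tip below -0.0115 m and angle between cap's own z axis and vertical below 0.12 rad and value of joint drawer below 0.006 m), for 0.1 s.
At the end, for the whole second after the job is handed in: The engine is in the drawer, the drawer shut to within 6 mm, the cap upright (within 0.12 rad), within 4 mm of the stud's axis and clicked home (mouth more than 11.5 mm below the stud's tip), the fingers still on it and the washer squeezed by more than 2 mm of its 4 mm, all through the last second (all of step 3 and x of engine in the frame of drawer_floor between -0.085 and 0.085 m and y of engine in the frame of drawer_floor between -0.09 and 0.09 m and z of engine in the frame of drawer_floor between -0.006 and 0.03 m and value of joint washer above 0.002 m and contact force between the fingers and cap above 1 N); the arm keeps its last pose, push and grip.
It fails at once if the shed is moved by more than 30 mm (distance of shed from where it was at the start of the episode above 0.03 m).
It fails at once if the crane is moved by more than 30 mm (distance of crane from where it was at the start of the episode above 0.03 m).
It fails at once if the clock is moved by more than 30 mm (distance of clock from where it was at the start of the episode above 0.03 m).
It fails at once if the wagon is moved by more than 30 mm (distance of wagon from where it was at the start of the episode above 0.03 m).
It fails at once if the jar is moved by more than 30 mm (distance of jar from where it was at the start of the episode above 0.03 m).
It also fails if it takes over 72 s, if anything falls off the work surface, if the arm or the gripper's body presses on something with over 40 N, if the wrist force passes 120 N, or if a joint passes its speed limit or range.

## Working session

There is one attempt and no reset: what is moved stays moved. The work goes in short steps, Python scripts to look and compute and a shell command to move; the robot and the scene stay as the last step left them, time stands still between calls to the robot, and variables do not carry over. Pictures are saved under pics/ and viewed, at most 10 in all, crops included, and the job is handed in when it is done.

```bash
mkdir -p pics; ls
cat > h.py <<'E'
import numpy as np, cv2
from workcell import telemetry, cams, robot
def grab(n,save=None):
    p=cams.camera_params(n); im,d=cams.get_image(n)
    if save: cv2.imwrite('pics/%s.png'%save,im[:,:,::-1])
    R=cv2.Rodrigues(np.array(p['rvec'],float))[0]; return im,d,np.array(p['K']),R,np.array(p['tvec']).ravel()
def cloud(d,K,R,t):
    v,u=np.mgrid[:d.shape[0],:d.shape[1]]
    c=np.stack([(u-K[0,2])/K[0,0]*d,(v-K[1,2])/K[1,1]*d,d],-1)
    return (c-t)@R
def ray(u,v,K,R,t,z):
    r=R.T@np.linalg.inv(K)@[u,v,1]; o=-R.T@t
    return o+r*(z-o[2])/r[2]
E
python3 - <<'E'
from h import *
import pickle
D={}
for n in('scene','top'):
    D[n]=grab(n,n+'0'); im,d,K,R,t=D[n]; print(n,-R.T@t,R[2],K[0,0])
pickle.dump(D,open('d0.pkl','wb'))
s=telemetry.get_state();print(s['t'],s['tcp_pos'],s['ee_rot'],s['finger_gap'],s['wrist_force'])
E
```

```text
pics
scene [1.42748334 0.75648908 0.94270739] [-0.62446917 -0.52276897 -0.58030239] 428.7298002812117
top [ 0.2044577  -0.02521017  1.55071495] [ 0.21908431 -0.01156101 -0.97563744] 477.3601456972069
0.1 [0.15199194 0.60588949 0.23074019] [[-9.69938187e-01  2.43351124e-01 -3.78497667e-04]
 [ 2.43351398e-01  9.69937572e-01 -1.09740970e-03]
 [ 1.00063224e-04 -1.15652751e-03 -9.99999326e-01]] 0.08553317172156201 [ 0.32545171 -0.07352081  0.08881613]
```

View pics/top0.png

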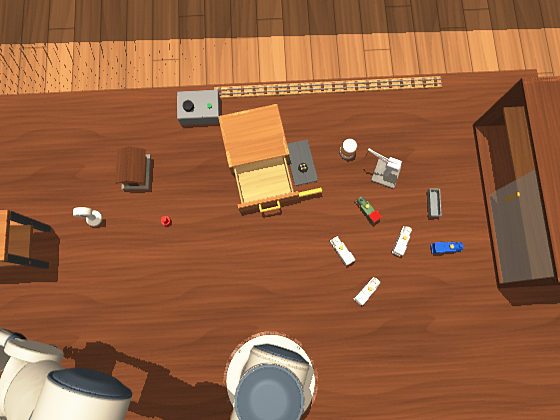

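View pics/scene0.png

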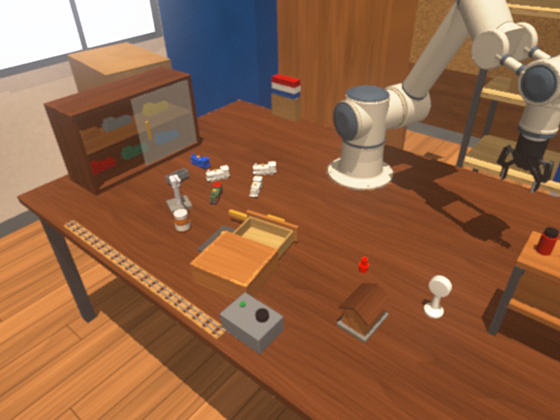

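The top view shows the engine at (367,209), with its red roof at (374,216). The open drawer is at (265,185), its unit at (253,135), the stud near (303,168) on the ledge, and the cap at (166,221). The scene view agrees. Next I'll measure these from colour masks and depth.

Run:
```python
from h import *
import pickle
D=pickle.load(open('d0.pkl','rb'))
im,d,K,R,t=D['top']; P=cloud(d,K,R,t); hsv=cv2.cvtColor(im,cv2.COLOR_RGB2HSV)
H,S,V=[hsv[...,i].astype(int) for i in range(3)]
def box(u0,u1,v0,v1):
    m=np.zeros(d.shape,bool); m[v0:v1,u0:u1]=1; return m&(d>0)
def rep(n,m):
    p=P[m]; c,s,a=cv2.minAreaRect((p[:,:2]*1000).astype(np.float32)); print(n,m.sum(),'med',np.median(p,0).round(4),'rect',np.round(c,1),np.round(s,1),round(a,1),'z',np.percentile(p[:,2],[2,50,98]).round(3))
print('table',np.median(P[box(200,320,240,290)],0))
rep('engine',box(350,385,190,228)&(P[...,2]>.012))
rep('roof',box(365,385,205,228)&(P[...,2]>.03)&((H<8)|(H>172))&(S>150))
rep('cap',box(155,178,210,232)&(P[...,2]>.01))
rep('capknob',box(155,178,210,232)&(P[...,2]>.037))
rep('housing',box(210,300,95,178)&(P[...,2]>.068)&(P[...,2]<.08))
rep('ledge',box(284,320,138,188)&(S<90)&(P[...,2]<.02)&(P[...,2]>.002)&(V<120))
rep('stud',box(292,314,150,180)&(P[...,2]>.015))
rep('front',box(230,300,185,220)&(P[...,2]>.064))
rep('ear',box(298,330,180,200)&(P[...,2]>.035))
for n,b in dict(crane=(362,408,140,192),jar=(336,360,135,162),wagon=(422,446,182,222),w1=(390,416,222,262),w2=(325,358,230,270),clock=(70,106,200,232)).items(): rep(n,box(*b)&(P[...,2]>.012))
```

```text
table [ 0.35744741  0.01893049 -0.00107798]
engine 299 med [ 0.5124 -0.3431  0.0356] rect [ 518.8 -353.9] [91.6 83.1] 11.7 z [0.014 0.036 0.049]
roof 91 med [ 0.4912 -0.3595  0.0438] rect [ 491.2 -359.6] [29.1 34.4] 32.8 z [0.037 0.044 0.05 ]
cap 74 med [0.5132 0.3163 0.0256] rect [514.5 317.6] [23.1 28.4] 52.6 z [0.011 0.026 0.05 ]
capknob 28 med [0.5151 0.3193 0.046 ] rect [516.4 318.4] [18.8 15.1] 69.3 z [0.039 0.046 0.052]
housing 2960 med [0.7737 0.0195 0.0736] rect [806.9  31. ] [249.6 212.8] 10.1 z [0.069 0.074 0.079]
ledge 264 med [ 0.6937 -0.1442  0.0064] rect [ 694.1 -137.1] [149.1  79.6] 9.0 z [0.002 0.006 0.018]
stud 36 med [ 0.6752 -0.1412  0.0192] rect [ 675.7 -139.7] [26.9 26.7] 64.2 z [0.015 0.019 0.031]
front 244 med [ 0.5568 -0.0162  0.0696] rect [549.4 -19.8] [ 29.7 198.9] 9.4 z [0.065 0.07  0.077]
ear 104 med [ 0.5801 -0.1542  0.0446] rect [ 580.9 -155. ] [13.6 80.7] 9.4 z [0.036 0.045 0.066]
crane 436 med [ 0.6393 -0.4092  0.1099] rect [ 649.7 -393.1] [131.9  80. ] 66.7 z [0.012 0.11  0.158]
jar 255 med [ 0.7168 -0.291   0.0659] rect [ 726.1 -294.9] [51.  56.6] 58.4 z [0.017 0.066 0.075]
wagon 297 med [ 0.5275 -0.5623  0.0223] rect [ 528. -561.] [37.3 90.1] 86.8 z [0.013 0.022 0.04 ]
w1 308 med [ 0.405  -0.441   0.0358] rect [ 408.2 -444.5] [33.1 94.6] 59.7 z [0.014 0.036 0.05 ]
w2 301 med [ 0.3839 -0.2466  0.036 ] rect [ 388.4 -247.4] [94.3 32.2] 27.6 z [0.014 0.036 0.049]
clock 263 med [0.5346 0.5521 0.1084] rect [538.  556.7] [49.  46.6] 53.2 z [0.012 0.108 0.128]
```

```bash
cat >> h.py <<'E'
def to(x,y,z,yh=None):
    "rows needed to reach TCP x,y,z (m) and tool-y heading yh, tool down"
    s=telemetry.get_state(); T=np.array(s['ee_rot']); p=np.array(s['tcp_pos'])
    print('t',s['t'],'tcp',p.round(4),'yhead',round(np.arctan2(T[1,1],T[0,1]),3),'F',np.round(s['wrist_force'],1),'gap',round(s['finger_gap'],4))
    rv=np.zeros(3)
    if yh is not None:
        yy=np.array([np.cos(yh),np.sin(yh),0]); zz=np.array([0,0,-1.]); W=np.c_[np.cross(yy,zz),yy,zz]
        rv=cv2.Rodrigues(T.T@W)[0].ravel()
    print('  shift mm',(T.T@(np.array([x,y,z])-p)*1000).round(1),'rot',rv.round(3))
E
python3 - <<'E'
from h import *
import pickle
D=pickle.load(open('d0.pkl','rb'))
im,d,K,R,t=D['top']; P=cloud(d,K,R,t)
m=((P[...,2]>.012)&(d>0)).astype(np.uint8); m[:190]=0;m[228:]=0;m[:,:350]=0;m[:,385:]=0
n,l,s,c=cv2.connectedComponentsWithStats(m,connectivity=4); i=1+s[1:,4].argmax()
p=P[l==i]; print(s[i],cv2.minAreaRect((p[:,:2]*1000).astype(np.float32)))
w=cams.camera_params('wrist'); R=cv2.Rodrigues(np.array(w['rvec']))[0]
st=telemetry.get_state();T=np.array(st['ee_rot']);o=-R.T@np.ravel(w['tvec'])
print('cam in tool',T.T@(o-st['tcp_pos']),'axis',T.T@R[2],w['K'][0])
to(.44,.15,.25,0.25); to(.514,-.34,.25,-.82)
E
```

```text
[355 196  27  27 298] ((518.6166381835938, -342.9826965332031), (94.47425079345703, 34.666568756103516), 30.762771606445312)
cam in tool [ 0.08232379  0.00017    -0.14222716] axis [-3.17031814e-01  2.19505139e-04  9.48414878e-01] [357.8542703    0.         276.65239421]
t 0.1 tcp [0.152  0.6059 0.2307] yhead 1.325 F [ 0.3 -0.1  0.1] gap 0.0855
  shift mm [-390.3 -372.1  -18.9] rot [-1.000e-03  1.000e-03  1.075e+00]
t 0.1 tcp [0.152  0.6059 0.2307] yhead 1.325 F [ 0.3 -0.1  0.1] gap 0.0855
  shift mm [-581.3 -829.4  -18.4] rot [-1.000e-03  1.000e-03  2.145e+00]
```

```bash
python3 -m pendant '[[100,-390,-372,-19,0,0,1.07],[100,-390,-372,-19,0,0,1.07],[100,-390,-372,-19,0,0,1.07],[100,-390,-372,-19,0,0,1.07],[100,-390,-372,-19,0,0,1.07],[100,-390,-372,-19,0,0,1.07],[100,-390,-372,-19,0,0,1.07],[100,-390,-372,-19,0,0,1.07],[100,-390,-372,-19,0,0,1.07],[100,-586,-831,-19,0,0,2.36],[100,-586,-831,-19,0,0,2.36],[100,-586,-831,-19,0,0,2.36],[100,-586,-831,-19,0,0,2.36],[100,-586,-831,-19,0,0,2.36],[100,-586,-831,-19,0,0,2.36],[100,-586,-831,-19,0,0,2.36],[100,-586,-831,-19,0,0,2.36],[100,-586,-831,-19,0,0,2.36],[100,-586,-831,-19,0,0,2.36],[100,-586,-831,-19,0,0,2.36]]'
python3 -c "
from h import *
to(.5186,-.343,.22,-1.034)"
```

```text
t: 2.1
tcp_pos: [0.5111, -0.3131, 0.2498]
ee_rot: [[0.86, 0.51, -0.0], [0.51, -0.86, 0.0], [-0.0, -0.001, -1.0]]
wrist_force: [1.4, 0.5, -0.6]
finger_gap: 0.0857
grasp_force: 0.0
t 2.1 tcp [ 0.5111 -0.3131  0.2498] yhead -1.036 F [ 1.4  0.5 -0.6] gap 0.0857
  shift mm [-8.8 29.5 29.8] rot [-0.001  0.    -0.002]
```

```bash
python3 -m pendant '[[100,-9,29,30,0,0,0],[100,-9,29,30,0,0,0],[100,-9,29,30,0,0,0]]' >/dev/null
python3 - <<'E'
from h import *
im,d,K,R,t=grab('wrist','w1'); P=cloud(d,K,R,t)
m=((P[...,2]>.012)&(d>0)&(P[...,2]<.06)&(np.hypot(P[...,0]-.5186,P[...,1]+.343)<.075)).astype(np.uint8)
n,l,s,c=cv2.connectedComponentsWithStats(m,connectivity=4); i=1+s[1:,4].argmax(); q=P[l==i]
for lo in(.012,.03): 
    p=q[q[:,2]>lo]; print(s[i],cv2.minAreaRect((p[:,:2]*1000).astype(np.float32)),np.percentile(p[:,2],[50,99]))
hsv=cv2.cvtColor(im,cv2.COLOR_RGB2HSV);r=(l==i)&((hsv[...,0]<8)|(hsv[...,0]>172))&(hsv[...,1]>150)&(P[...,2]>.04)
print(P[r].mean(0),r.sum())
to(.5186,-.343,.006,-1.034)
E
```

```text
[ 263  127   35  105 3342] ((515.367431640625, -344.0038757324219), (95.03289794921875, 31.669248580932617), 31.533573150634766) [0.03655298 0.04618717]
[ 263  127   35  105 3342] ((514.6943969726562, -344.54791259765625), (93.3172607421875, 31.441131591796875), 31.53659439086914) [0.03738891 0.04622349]
[ 0.48838444 -0.36088423  0.04460749] 1006
t 2.45 tcp [ 0.5181 -0.3399  0.22  ] yhead -1.035 F [-0.4  0.6  0.7] gap 0.0854
  shift mm [ -1.1   3.1 214. ] rot [-0.001  0.    -0.001]
```

View pics/w1.png

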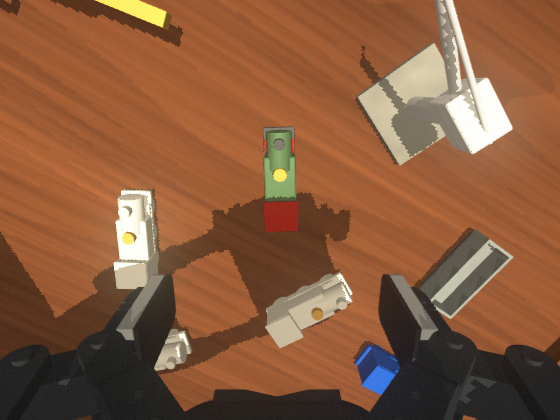

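The wrist view shows the engine upright at (280,180), with free space on both sides for the fingers. It lies at (515,-344) mm, heading 0.55 rad. I'll descend and grip it.

```bash
python3 -m pendant '[[100,-5,2,50,0,0,-0.016],[100,-5,2,100,0,0,-0.016],[100,-5,2,150,0,0,-0.016],[100,-5,2,200,0,0,-0.016],[100,-5,2,214,0,0,-0.016],[100,-5,2,214,0,0,-0.016],[20,-5,2,214,0,0,-0.016],[20,-5,2,214,0,0,-0.016],[20,-5,2,214,0,0,-0.016],[20,-5,2,214,0,0,-0.016],[20,-5,2,214,0,0,-0.016],[20,-5,2,214,0,0,-0.016]]' 40
python3 - <<'E'
from h import *
s=telemetry.get_state(); print(s['finger_gap'],s['grasp_force'])
E
```

```text
t: 3.65
tcp_pos: [0.5157, -0.3453, 0.0076]
ee_rot: [[0.852, 0.524, 0.002], [0.524, -0.852, -0.001], [0.001, 0.002, -1.0]]
wrist_force: [-1.6, 0.9, 14.6]
finger_gap: 0.0293
grasp_force: 39.1
0.02927896974422021 39.124760180711746
```

```bash
python3 -m pendant '[[20,0,0,-50,0,0,0],[20,0,0,-100,0,0,0],[20,30,-25,-130,0,0,-0.13],[20,60,-51,-130,0,0,-0.26],[20,90,-77,-130,0,0,-0.39],[20,120,-103,-130,0,0,-0.52],[20,150,-128,-130,0,0,-0.65],[20,180,-154,-130,0,0,-0.78],[20,210,-180,-130,0,0,-0.91],[20,240,-205,-130,0,0,-1.04],[20,271,-231,-130,0,0,-1.18],[20,271,-231,-130,0,0,-1.18],[20,271,-231,-130,0,0,-1.18],[20,271,-231,-130,0,0,-1.18]]'
python3 - <<'E'
from h import *
im,d,K,R,t=grab('wrist','w2'); P=cloud(d,K,R,t)
th=.162;U=np.array([.775,.018])
X=(P[...,0]-U[0])*np.cos(th)+(P[...,1]-U[1])*np.sin(th);Y=-(P[...,0]-U[0])*np.sin(th)+(P[...,1]-U[1])*np.cos(th)
def rng(n,m,q=(1,50,99)): print(n,m.sum(),'X',np.percentile(X[m],q).round(4),'Y',np.percentile(Y[m],q).round(4),'z',np.percentile(P[...,2][m],q).round(4))
ok=d>0;Z=P[...,2]
rng('housing',ok&(abs(Z-.074)<.004)&(X>-.15)&(X<0.0))
rng('front',ok&(abs(Z-.070)<.006)&(X<-.17)&(abs(Y)<.11))
rng('ledge',ok&(abs(Z-.006)<.003)&(X>-.19)&(X<-.02)&(Y<-.103)&(Y>-.185)&(im.max(2)<130)&(np.ptp(im.astype(int),axis=2)<30))
rng('floor',ok&(abs(Z-.014)<.005)&(X>-.23)&(X<-.09)&(abs(Y)<.08))
to(.625,-.0065,.022,.162)
E
```

```text
t: 5.05
tcp_pos: [0.6245, -0.0067, 0.1363]
ee_rot: [[-0.159, 0.987, -0.0], [0.987, 0.159, -0.0], [-0.0, -0.0, -1.0]]
wrist_force: [0.8, -0.3, -1.0]
finger_gap: 0.0294
grasp_force: 41.2
housing 44224 X [-0.0924 -0.0448 -0.001 ] Y [-0.089   0.0271  0.098 ] z [0.0719 0.0736 0.0751]
front 6030 X [-0.2303 -0.2233 -0.2177] Y [-0.0706  0.0277  0.0963] z [0.0644 0.0705 0.072 ]
ledge 98 X [-0.1147 -0.1105 -0.1076] Y [-0.1804 -0.1686 -0.1597] z [0.0045 0.0056 0.0069]
floor 21891 X [-0.2134 -0.1499 -0.0908] Y [-0.0631  0.0337  0.0778] z [0.012  0.0136 0.0157]
t 5.1 tcp [ 0.6245 -0.007   0.1363] yhead 0.159 F [-0.9 -0.5 -0.6] gap 0.0294
  shift mm [  0.4   0.6 114.3] rot [-0.     0.    -0.003]
```

View pics/w2.png

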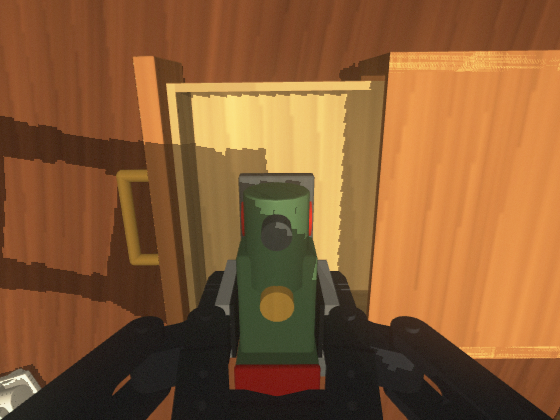

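The engine is in the grip at (278,270), above the bare tray floor, and clear of both the drawer front (165) and the housing edge (380). I'll lower it and release.

```bash
python3 -m pendant '[[20,0,0,50,0,0,0],[20,0,0,90,0,0,0],[20,0,0,108,0,0,0],[20,0,0,113,0,0,0],[20,0,0,113,0,0,0],[55,0,0,113,0,0,0],[55,0,0,113,0,0,0],[55,0,0,113,0,0,0],[55,0,0,113,0,0,0],[55,0,0,113,0,0,0],[55,0,0,80,0,0,0],[55,0,0,30,0,0,0],[55,0,0,-10,0,0,0]]'
python3 - <<'E'
from h import *
im,d,K,R,t=grab('wrist','w3'); P=cloud(d,K,R,t)
th=.162;U=np.array([.775,.018])
X=(P[...,0]-U[0])*np.cos(th)+(P[...,1]-U[1])*np.sin(th);Y=-(P[...,0]-U[0])*np.sin(th)+(P[...,1]-U[1])*np.cos(th)
m=(d>0)&(abs(X+.152)<.045)&(abs(Y)<.075)&(P[...,2]>.03)&(P[...,2]<.09)
print('engine XY',np.percentile(X[m],[1,50,99]),np.percentile(Y[m],[1,50,99]),np.percentile(P[...,2][m],[1,50,99]))
# push approach: closed fingers in front of face at unit (-262,+52)
u=lambda x,y:U+[x*np.cos(th)-y*np.sin(th),x*np.sin(th)+y*np.cos(th)]
for x,z in((-.26,.14),(-.26,.035),(-.112,.035)): to(*u(x,.055),z,.162)
E
```

```text
t: 6.4
tcp_pos: [0.6248, -0.006, 0.1482]
ee_rot: [[-0.16, 0.987, 0.0], [0.987, 0.16, -0.0], [-0.0, 0.0, -1.0]]
wrist_force: [0.7, -1.1, 0.4]
finger_gap: 0.0469
grasp_force: 0.0
engine XY [-0.16771302 -0.15306719 -0.1375436 ] [-0.04496171 -0.00128584  0.04646416] [0.03202419 0.05106903 0.06003621]
t 6.45 tcp [ 0.6277 -0.0062  0.1547] yhead 0.161 F [4.1 0.3 8.4] gap 0.0471
  shift mm [  55.1 -110.9   13.6] rot [ 0.008  0.002 -0.001]
t 6.45 tcp [ 0.6277 -0.0062  0.1547] yhead 0.161 F [4.1 0.3 8.4] gap 0.0471
  shift mm [  55.3 -111.8  118.6] rot [ 0.008  0.002 -0.001]
t 6.45 tcp [ 0.6277 -0.0062  0.1547] yhead 0.161 F [4.1 0.3 8.4] gap 0.0471
  shift mm [ 55.4  36.2 119.8] rot [ 0.008  0.002 -0.001]
```

```bash
python3 -m pendant '[[0,20,-40,0,0,0,0],[0,40,-80,0,0,0,0],[0,55,-110,0,0,0,0],[0,55,-110,50,0,0,0],[0,55,-110,95,0,0,0],[0,55,-110,111,0,0,0],[0,55,-110,111,0,0,0],[0,55,-95,111,0,0,0],[0,55,-80,111,0,0,0],[0,55,-65,111,0,0,0],[0,55,-50,111,0,0,0],[0,55,-35,111,0,0,0],[0,55,-20,111,0,0,0],[0,55,-5,111,0,0,0],[0,55,10,111,0,0,0],[0,55,22,111,0,0,0],[0,55,30,111,0,0,0],[0,55,34,111,0,0,0],[0,55,36,111,0,0,0],[0,55,36,111,0,0,0]]' 30
python3 - <<'E'
from h import *
th=.162;U=np.array([.775,.018])
p=np.array(telemetry.get_state()['tcp_pos'][:2])-U; print(p[0]*np.cos(th)+p[1]*np.sin(th),-p[0]*np.sin(th)+p[1]*np.cos(th))
im,d,K,R,t=grab('top'); P=cloud(d,K,R,t)
X=(P[...,0]-U[0])*np.cos(th)+(P[...,1]-U[1])*np.sin(th);Y=-(P[...,0]-U[0])*np.sin(th)+(P[...,1]-U[1])*np.cos(th)
m=(d>0)&(X<-.07)&(X>-.25)&(Y<-.11)&(Y>-.175)&(P[...,2]>.035)&(P[...,2]<.055)
print('ear X',np.percentile(X[m],[2,50,98]),m.sum())
E
```

```text
t: 8.45
tcp_pos: [0.6496, 0.0538, 0.0357]
ee_rot: [[-0.16, 0.987, -0.003], [0.987, 0.16, -0.0], [0.0, -0.003, -1.0]]
wrist_force: [-13.1, -2.2, 10.5]
finger_gap: 0.0004
grasp_force: 6.4
-0.11801692449213733 0.055545358335807565
ear X [-0.09986979 -0.09453764 -0.08779463] 83
```

The drawer stopped with 13 N on the tool, and the ear measures where it should be when shut. I'll hold briefly, then back off and go over to the cap.

```bash
python3 -m pendant '[[0,0,0,0,0,0,0],[0,0,-25,0,0,0,0],[0,0,-25,-45,0,0,0],[50,0,-35,-90,0,0,0],[50,20,-45,-130,0,0,-0.1],[50,60,-60,-154,0,0,-0.25],[50,110,-92,-154,0,0,-0.4],[50,150,-92,-154,0,0,-0.55],[50,190,-92,-154,0,0,-0.7],[50,230,-92,-154,0,0,-0.85],[50,270,-92,-154,0,0,-1.0],[50,283,-92,-154,0,0,-1.15],[50,283,-92,-154,0,0,-1.3],[50,283,-92,-154,0,0,-1.45],[50,283,-92,-154,0,0,-1.57],[50,283,-92,-154,0,0,-1.57],[50,283,-92,-154,0,0,-1.57],[50,283,-92,-154,0,0,-1.57]]'
python3 - <<'E'
from h import *
im,d,K,R,t=grab('wrist','w4'); P=cloud(d,K,R,t); Z=P[...,2]
hsv=cv2.cvtColor(im,cv2.COLOR_RGB2HSV)
r=((hsv[...,0]<8)|(hsv[...,0]>172))&(hsv[...,1]>180)&(d>0)
n,l,s,c=cv2.connectedComponentsWithStats(r.astype(np.uint8)); i=1+s[1:,4].argmax(); print(s[i],c[i],-R.T@t)
for lo,hi in((.044,.06),(.021,.026)):
    p=P[(l==i)&(Z>lo)&(Z<hi)]; print(lo,len(p),p.mean(0).round(4),'circ',cv2.minEnclosingCircle((p[:,:2]*1000).astype(np.float32)))
to(.515,.318,.19,1.733)
E
```

```text
t: 10.3
tcp_pos: [0.5153, 0.3185, 0.1893]
ee_rot: [[-0.988, -0.156, 0.0], [-0.156, 0.988, 0.0], [-0.0, 0.0, -1.0]]
wrist_force: [0.1, 0.4, -0.7]
finger_gap: 0.0426
grasp_force: 0.0
[260 159  32  40 509] [274.20825147 174.31630648] [0.43402579 0.30607819 0.33151634]
0.044 111 [0.5139 0.3164 0.0464] circ ((513.11279296875, 317.9546813964844), 9.076995849609375)
0.021 155 [0.5062 0.3135 0.0228] circ ((512.9146728515625, 317.4065856933594), 14.719148635864258)
t 10.35 tcp [0.5153 0.3186 0.1893] yhead 1.728 F [ 0.   0.  -0.1] gap 0.0422
  shift mm [ 0.3 -0.5 -0.7] rot [ 0.     0.    -0.005]
```

View pics/w4.png

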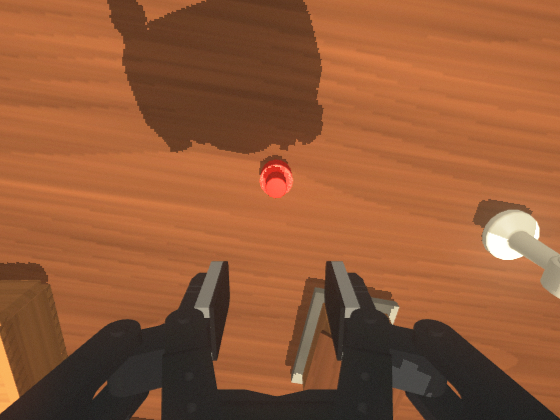

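The cap is at (275,175), standing upright, and there is open space around it. Its centre fits at (513,318) mm with a 9.1 mm knob radius, which matches the given size. I'll descend and grip the knob.

```bash
python3 -m pendant '[[50,2.2,-0.5,50,0,0,0],[50,2.2,-0.5,100,0,0,0],[50,2.2,-0.5,140,0,0,0],[50,2.2,-0.5,163,0,0,0],[50,2.2,-0.5,163,0,0,0],[5,2.2,-0.5,163,0,0,0],[5,2.2,-0.5,163,0,0,0],[5,2.2,-0.5,163,0,0,0],[5,2.2,-0.5,163,0,0,0],[5,2.2,-0.5,163,0,0,0],[5,2.2,-0.5,163,0,0,0]]' 80
python3 -m pendant '[[5,0,0,-50,0,0,0],[5,0,0,-100,0,0,0],[5,0,0,-130,0,0,0],[5,0,0,-130,0,0,0]]'
python3 - <<'E'
from h import *
import pickle
th=.162;U=np.array([.775,.018]); u=lambda x,y:U+[x*np.cos(th)-y*np.sin(th),x*np.sin(th)+y*np.cos(th)]
D=grab('top','top5'); im,d,K,R,t=D; P=cloud(d,K,R,t); hsv=cv2.cvtColor(im,cv2.COLOR_RGB2HSV)
X=(P[...,0]-U[0])*np.cos(th)+(P[...,1]-U[1])*np.sin(th);Y=-(P[...,0]-U[0])*np.sin(th)+(P[...,1]-U[1])*np.cos(th)
m=(d>0)&(X<-.02)&(X>-.19)&(Y<-.103)&(Y>-.185)&(P[...,2]>.003)&(P[...,2]<.01)&(hsv[...,1]<90)
c=cv2.minAreaRect((P[m][:,:2]*1000).astype(np.float32));print('ledge',c)
cv2.imwrite('pics/top5c.png',cv2.resize(im[130:210,220:330,::-1],None,fx=6,fy=6,interpolation=cv2.INTER_NEAREST))
print('stud est',u(-.126,-.14))
s=u(-.185,-.14); to(*s,.15,1.733); to(*u(-.126,-.14),.12,1.733)
E
```

```text
t: 11.45
tcp_pos: [0.5142, 0.3183, 0.0278]
ee_rot: [[-0.987, -0.159, 0.003], [-0.159, 0.987, 0.001], [-0.003, 0.001, -1.0]]
wrist_force: [-0.0, -0.8, 9.7]
finger_gap: 0.015
grasp_force: 78.5
t: 11.85
tcp_pos: [0.5155, 0.319, 0.1616]
ee_rot: [[-0.987, -0.16, 0.008], [-0.159, 0.987, 0.004], [-0.008, 0.003, -1.0]]
wrist_force: [0.9, 0.3, -0.1]
finger_gap: 0.015
grasp_force: 78.2
ledge ((695.9625854492188, -138.21783447265625), (151.15960693359375, 76.40922546386719), 9.288558959960938)
stud est [ 0.67323069 -0.14048977]
t 11.9 tcp [0.5144 0.3184 0.1591] yhead 1.731 F [ 0.1 -0.6 -0.1] gap 0.015
  shift mm [ -24.6 -478.5    8.4] rot [ 0.002  0.005 -0.002]
t 11.9 tcp [0.5144 0.3184 0.1591] yhead 1.731 F [ 0.1 -0.6 -0.1] gap 0.015
  shift mm [ -83.5 -478.4   38.7] rot [ 0.002  0.005 -0.002]
```

View pics/top5c.png

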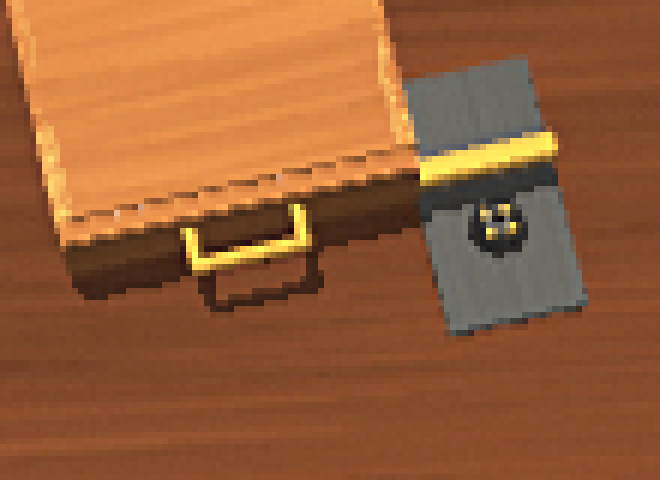

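The crop shows the drawer shut, the ear at (490,155) behind the stud, and the stud at crop (498,225). I'll carry the cap to a hover just behind the stud, where the wrist camera can see both.

```bash
python3 -m pendant '[[5,-11,-40,4,0,0,0],[5,-22,-80,8,0,0,0],[5,-33,-120,8,0,0,0],[5,-44,-160,8,0,0,0],[5,-55,-200,8,0,0,0],[5,-66,-240,8,0,0,0],[5,-77,-280,8,0,0,0],[5,-88,-320,8,0,0,0],[5,-99,-360,8,0,0,0],[5,-110,-400,8,0,0,0],[5,-121,-440,8,0,0,0],[5,-130,-478,8,0,0,0],[5,-130,-478,8,0,0,0],[5,-130,-478,8,0,0,0],[5,-130,-478,8,0,0,0]]'
python3 - <<'E'
from h import *
im,d,K,R,t=grab('wrist','w6'); np.savez('w6.npz',im=im,d=d,K=K,R=R,t=t)
s=telemetry.get_state();np.savez('s6.npz',T=s['ee_rot'],p=s['tcp_pos'])
P=cloud(d,K,R,t); T=np.array(s['ee_rot']); Q=(P-np.array(s['tcp_pos']))@T*1000
hsv=cv2.cvtColor(im,cv2.COLOR_RGB2HSV)
r=((hsv[...,0]<8)|(hsv[...,0]>172))&(hsv[...,1]>180)&(d>0)&(np.hypot(Q[...,0],Q[...,1])<40)
n,l,st,c=cv2.connectedComponentsWithStats(r.astype(np.uint8));i=1+st[1:,4].argmax();q=Q[l==i];print(st[i],np.percentile(q,[1,25,50,75,99],axis=0).round(1))
to(.7185,-.133,.15,1.733)
E
```

```text
t: 13.4
tcp_pos: [0.7171, -0.1324, 0.1474]
ee_rot: [[-0.987, -0.16, -0.001], [-0.16, 0.987, 0.001], [0.001, 0.001, -1.0]]
wrist_force: [0.5, 0.8, -0.1]
finger_gap: 0.0154
grasp_force: 78.3
[ 247  224   59   95 3721] [[ -6.2 -12.5 -19.4]
 [  5.2  -4.1 -18.1]
 [  9.1  -0.   -3.3]
 [ 12.1   4.4   6.5]
 [ 16.   12.3  26.8]]
t 13.45 tcp [ 0.7172 -0.1321  0.1477] yhead 1.732 F [ 0.3 -0.3 -0.4] gap 0.0149
  shift mm [-1.1 -1.  -2.3] rot [ 0.001 -0.001 -0.001]
```

View pics/w6.png

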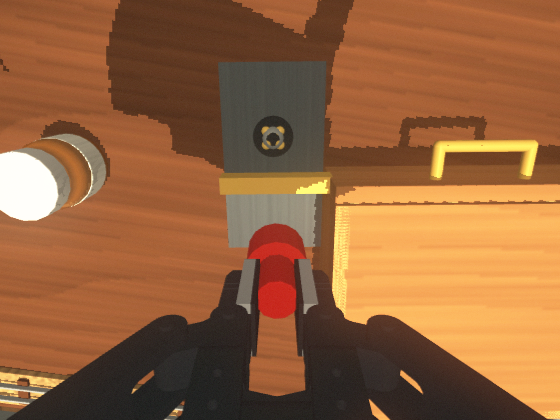

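The cap is held upright at (277,270). The stud with its washer ring is at (273,137), on the robot side of the ear, and the jar at left is clear. Next I'll measure both for alignment.

Run:
```python
from h import *
z=np.load('w6.npz');im,d,K,R,t=[z[k] for k in('im','d','K','R','t')];s=np.load('s6.npz');T,p=s['T'],s['p']
P=cloud(d,K,R,t);Q=(P-p)@T*1000
hsv=cv2.cvtColor(im,cv2.COLOR_RGB2HSV)
r=((hsv[...,0]<8)|(hsv[...,0]>172))&(hsv[...,1]>180)&(d>0)&(np.hypot(Q[...,0],Q[...,1])<40)
n,l,st,c=cv2.connectedComponentsWithStats(r.astype(np.uint8));r=l==1+st[1:,4].argmax()
for lo,hi in((-25,-18.5),(3,7),(8,14),(14,20),(20,26)):
    q=Q[r&(Q[...,2]>lo)&(Q[...,2]<hi)]
    if len(q)<8: print(lo,len(q));continue
    # algebraic circle fit
    A=np.c_[2*q[:,:2],np.ones(len(q))];x=np.linalg.lstsq(A,(q[:,:2]**2).sum(1),rcond=None)[0]
    print('cap',lo,hi,len(q),'encl',cv2.minEnclosingCircle(q[:,:2].astype(np.float32)),'fit',x[:2].round(1),np.sqrt(x[2]+x[0]**2+x[1]**2).round(1),'z',np.median(q[:,2]).round(1))
sub=np.zeros(d.shape,bool);sub[105:170,240:310]=1
dark=(sub&(hsv[...,2]<50)).astype(np.uint8);cs=max(cv2.findContours(dark,cv2.RETR_EXTERNAL,cv2.CHAIN_APPROX_NONE)[0],key=cv2.contourArea)
e=cv2.fitEllipse(cs);print('washer ell',e,ray(*e[0],K,R,t,.014)[:2])
yel=sub&(hsv[...,0]>12)&(hsv[...,0]<35)&(hsv[...,1]>90)&(hsv[...,2]>90)
v,u=np.nonzero(yel);b=(u.min()+u.max())/2,(v.min()+v.max())/2
print('nubs',len(u),b,np.ptp(u),np.ptp(v),ray(*b,K,R,t,.020)[:2],'z',np.percentile(P[yel][:,2],[5,50,95]))
tip=sub&(d>0)&(P[...,2]>.0245);print('tip cloud',tip.sum(),np.median(P[tip],0),cv2.minEnclosingCircle((P[tip][:,:2]*1000).astype(np.float32)))
print('table/ledge z',np.median(P[80:110,235:310,2]))
```

```text
cap -25 -18.5 544 encl ((2.0350258350372314, 0.39912769198417664), 9.096048355102539) fit [1.7 0.1] 6.0 z -18.8
cap 3 7 760 encl ((7.612415313720703, 0.16960811614990234), 13.082106590270996) fit [ 7.7 -0. ] 7.7 z 5.5
cap 8 14 289 encl ((6.829065322875977, -0.226165771484375), 13.653412818908691) fit [ 1.3 -0. ] 14.5 z 11.0
cap 14 20 259 encl ((5.726505279541016, 0.0019102096557617188), 13.92011547088623) fit [ 1.2 -0.1] 14.5 z 16.8
cap 20 26 231 encl ((5.0271315574646, 0.5643854141235352), 14.10648250579834) fit [ 1.4 -0.2] 14.5 z 22.8
washer ell ((272.1551208496094, 134.23165893554688), (33.26198959350586, 34.769508361816406), 48.02723693847656) [ 0.67083283 -0.14277926]
nubs 176 (np.float64(272.5), np.float64(137.5)) 23 23 [ 0.67242016 -0.14220156] z [0.01423334 0.02195073 0.02458181]
tip cloud 111 [ 0.67175008 -0.14203988  0.02554923] ((671.833251953125, -142.21322631835938), 7.792494773864746)
table/ledge z 0.005642162047144976
```

```bash
python3 -m pendant '[[5,0,-2.7,30,0,0,0],[5,0,-2.7,50,0,0,0],[5,0,-2.7,50,0,0,0],[5,0,-2.7,50,0,0,0]]'|head -2
cat > meas.py <<'E'
from h import *
im,d,K,R,t=grab('wrist','w7'); s=telemetry.get_state();T=np.array(s['ee_rot']);p=np.array(s['tcp_pos'])
P=cloud(d,K,R,t);Q=(P-p)@T*1000
hsv=cv2.cvtColor(im,cv2.COLOR_RGB2HSV); near=np.hypot(Q[...,0],Q[...,1])
r=((hsv[...,0]<8)|(hsv[...,0]>172))&(hsv[...,1]>180)&(d>0)&(near<40)
for lo,hi in((8,16),(16,26)):
    q=Q[r&(Q[...,2]>lo)&(Q[...,2]<hi)]; A=np.c_[2*q[:,:2],np.ones(len(q))];x=np.linalg.lstsq(A,(q[:,:2]**2).sum(1),rcond=None)[0]
    print('cap',len(q),x[:2].round(2),np.sqrt(x[2]+x[0]**2+x[1]**2).round(1))
print('cap zmax',np.percentile(Q[r][:,2],99.5))
for lo in(.0235,.0245):
    tip=(d>0)&(P[...,2]>lo)&(P[...,2]<.029)&(np.hypot(P[...,0]-.672,P[...,1]+.1422)<.014)
    q=Q[tip];print('tip',tip.sum(),cv2.minEnclosingCircle(q[:,:2].astype(np.float32)),np.median(q,0).round(2),'z',np.median(P[tip][:,2]))
print(p,np.median(P[...,2][(near>60)&(near<90)&(abs(P[...,2]-.006)<.003)]))
E
python3 meas.py
```

```text
t: 13.85
tcp_pos: [0.7182, -0.1352, 0.0986]
cap 375 [1.6  0.61] 14.5
cap 398 [1.69 0.53] 14.4
cap zmax 27.74265233147562
tip 246 ((47.766822814941406, 1.074155569076538), 8.764214515686035) [48.27  0.82 74.52] z 0.024765939016420803
tip 149 ((46.85698318481445, 0.7124215364456177), 7.056262493133545) [48.26  0.52 73.9 ] z 0.025380634758567652
[ 0.71871619 -0.13550107  0.09933471] 0.005618828111407543
```

```bash
python3 -m pendant '[[5,0,0,0,0,0,0],[5,0,0,0,0,0,0],[5,0,0,0,0,0,0],[5,0,0,0,0,0,0],[5,0,0,0,0,0,0]]'|head -2; python3 meas.py
```

```text
t: 14.4
tcp_pos: [0.7182, -0.136, 0.0982]
cap 369 [1.2 0.1] 14.4
cap 396 [1.15 0.04] 14.5
cap zmax 26.84714669454472
tip 240 ((46.24120330810547, 1.4560885429382324), 8.899356842041016) [47.4   1.23 73.33] z 0.024815627834426368
tip 149 ((46.042362213134766, 1.1809124946594238), 6.97749662399292) [47.19  1.22 72.8 ] z 0.025347170284534624
[ 0.71820655 -0.1360079   0.09814942] 0.005620133133621515
```

```bash
python3 -m pendant '[[5,20,1.2,0,0,0,0],[5,40,1.2,0,0,0,0],[5,45.3,1.2,0,0,0,0],[5,45.3,1.2,10,0,0,0],[5,45.3,1.2,25,0,0,0],[5,45.3,1.2,35,0,0,0],[5,45.3,1.2,35,0,0,0],[5,45.3,1.2,40,0,0,0],[5,45.3,1.2,40,0,0,0],[5,45.3,1.2,40,0,0,0],[5,45.3,1.2,40,0,0,0]]'; python3 -m pendant '[[5,0,0,2,0,0,0],[5,0,0,4,0,0,0],[5,0,0,6,0,0,0],[5,0,0,8,0,0,0],[5,0,0,8,0,0,0],[5,0,0,8,0,0,0]]'
```

```text
t: 15.55
tcp_pos: [0.6736, -0.1421, 0.0585]
ee_rot: [[-0.987, -0.16, 0.001], [-0.16, 0.987, -0.0], [-0.001, -0.0, -1.0]]
wrist_force: [-1.2, -0.5, -0.4]
finger_gap: 0.0149
grasp_force: 78.3
t: 16.15
tcp_pos: [0.6733, -0.1421, 0.05]
ee_rot: [[-0.987, -0.16, -0.0], [-0.16, 0.987, -0.0], [0.0, 0.0, -1.0]]
wrist_force: [0.5, -0.1, 0.3]
finger_gap: 0.015
grasp_force: 78.3
```

Run:
```python
from h import *
im,d,K,R,t=grab('scene'); u,v=(cv2.Rodrigues(R)[0],0)
q=K@(R@np.array([.672,-.142,.04])+t);a,b=int(q[0]/q[2]),int(q[1]/q[2]);print(a,b)
cv2.imwrite('pics/s8.png',cv2.resize(im[b-35:b+35,a-45:a+45,::-1],None,fx=7,fy=7,interpolation=cv2.INTER_CUBIC))
to(.672,-.142,.05,1.733)
```

```text
222 228
t 16.2 tcp [ 0.6733 -0.1421  0.0501] yhead 1.731 F [ 0.1  0.4 -0.7] gap 0.0153
  shift mm [1.3 0.3 0.1] rot [ 0.    -0.    -0.002]
```

The mouth has gone past the stud tip without any contact force, so the cap is aligned. Now I'll press.

```bash
python3 -m pendant '[[5,0,0,1,0,0,0],[5,0,0,2,0,0,0],[5,0,0,3,0,0,0],[5,0,0,4,0,0,0],[5,0,0,4,0,0,0]]' 110; python3 -m pendant '[[5,0,0,1,0,0,0],[5,0,0,2,0,0,0],[5,0,0,3,0,0,0],[5,0,0,3,0,0,0]]'
```

```text
t: 16.7
tcp_pos: [0.6742, -0.1422, 0.0473]
ee_rot: [[-0.987, -0.16, 0.002], [-0.16, 0.987, -0.001], [-0.002, -0.001, -1.0]]
wrist_force: [-1.8, 0.3, 11.9]
finger_gap: 0.014
grasp_force: 109.7
t: 17.1
tcp_pos: [0.6735, -0.1421, 0.0432]
ee_rot: [[-0.987, -0.16, 0.0], [-0.16, 0.987, -0.0], [-0.0, -0.0, -1.0]]
wrist_force: [1.2, -1.1, 0.7]
finger_gap: 0.0139
grasp_force: 108.3
```

It clicked: the force rose to 12 N and then dropped to 0.7 N. I'll press on into the washer.

```bash
python3 -m pendant '[[5,0,0,1,0,0,0],[5,0,0,2,0,0,0],[5,0,0,3,0,0,0],[5,0,0,4,0,0,0],[5,0,0,5,0,0,0],[5,0,0,5,0,0,0],[5,0,0,5,0,0,0],[5,0,0,5,0,0,0]]'
```

```text
t: 17.9
tcp_pos: [0.6735, -0.1421, 0.0387]
ee_rot: [[-0.987, -0.16, 0.001], [-0.16, 0.987, -0.0], [-0.001, -0.0, -1.0]]
wrist_force: [-2.2, 1.0, 10.8]
finger_gap: 0.0142
grasp_force: 109.2
```

```bash
python3 -m pendant '[[5,0,0,1,0,0,0],[5,0,0,1,0,0,0],[5,0,0,1,0,0,0],[5,0,0,1,0,0,0],[5,0,0,1,0,0,0],[5,0,0,1,0,0,0],[5,0,0,1,0,0,0]]'
python3 - <<'E'
from h import *
th=.162;U=np.array([.775,.018])
im,d,K,R,t=grab('top'); P=cloud(d,K,R,t)
X=(P[...,0]-U[0])*np.cos(th)+(P[...,1]-U[1])*np.sin(th);Y=-(P[...,0]-U[0])*np.sin(th)+(P[...,1]-U[1])*np.cos(th)
m=(d>0)&(X<-.06)&(X>-.2)&(abs(Y)<.095)&(P[...,2]>.066)&(P[...,2]<.08)
print('front/housing X min',np.percentile(X[m],[1,5]))
F=[];
for _ in range(4): cams.get_image('wrist'); s=telemetry.get_state(); F.append([round(float(s['wrist_force'][2]),1),round(float(s['tcp_pos'][2]),4)])
print(F)
E
```

```text
t: 18.6
tcp_pos: [0.6736, -0.1421, 0.0379]
ee_rot: [[-0.987, -0.16, 0.001], [-0.16, 0.987, -0.0], [-0.001, -0.0, -1.0]]
wrist_force: [-3.0, 0.4, 12.7]
finger_gap: 0.0142
grasp_force: 109.7
front/housing X min [-0.06967823 -0.06848204]
[[11.4, 0.0379], [12.1, 0.0379], [12.5, 0.0379], [12.3, 0.0379]]
```

The press is steady at about 12 N, roughly 3.6 mm of squeeze, and the drawer measured shut earlier. I'm handing in.

```bash
python3 -c "
from workcell import robot
print(robot.job_done())"
```

```text
the job is handed in; nothing more can be done
None
```

The engine is in the shut drawer and the red cap clicked onto the stud; I handed the job in at about 19 s with the gripper pressing at about 12 N (washer squeezed about 3.5 mm by estimate), but no verdict came back.

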